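Run a fingertip along the cable tidy to shut its clips

TASK

Run your closed fingertips lightly along the row of clips on the curved cable tidy, beginning at its round domed end, so that every clip is pressed flush shut, one after another in order. Keep your fingers down at the row until the last clip is shut, then take them clear. Only touch the clips: do not pick up, tip or shove the tidy, and leave everything around it where it is.

Things in the scene. Friction and masses are not known exactly. Their poses are not given: they have to be found in the camera images.
- tidy: weighted cable tidy, loose (1.5 kg, rubber feet): black bar 210 mm long along its arc (radius 160 mm), 44 wide, 26 high with clips shut. Origin: underside at mid-row, z up. The row runs from the -y end (round domed foot, 48 mm across, 20 high) to the +y end (cut square, 20 high); it bulges to +x. Six grey flat clips, 21 mm long along the row, 30 wide, 4 thick, lie end to end at 26 mm pitch
- clip1 (a joint): hinge angle (rad) of clip 1 (counted from the domed end): 0 = flush shut, positive = its free edge stands up (starts 0.35 to 0.5: 7 to 10 mm up). Hinged on its edge nearer the domed end; moves stiffly (about 0.5 N at the free edge), stays where left, stops at -0.03 (free edge 0.6 mm below flush)
- hinge1 (a point): on the bar: the middle of the hinged edge of clip 1, level with the top face of a shut clip (26 mm above the bar's underside)
- seat1 (a point): on the bar: where the middle of the free edge of clip 1's top face lies when it is flush shut, 26 mm above the bar's underside; nothing fixed stands higher than 25.5 mm along the row (the lead-in block, from the dome to clip 1, is that high)
- clip2 (a joint): hinge angle (rad) of clip 2: 0 = flush shut, positive = its free edge stands up (starts 0.35 to 0.5: 7 to 10 mm up). Hinged on its edge nearer the domed end; moves stiffly (about 0.5 N at the free edge), stays where left, stops at -0.03 (free edge 0.6 mm below flush)
- hinge2 (a point): on the bar: the middle of the hinged edge of clip 2, level with the top face of a shut clip (26 mm above the bar's underside)
- seat2 (a point): on the bar: where the middle of the free edge of clip 2's top face lies when it is flush shut, 26 mm above the bar's underside; nothing fixed stands higher than 25.5 mm along the row (the lead-in block, from the dome to clip 1, is that high)
- clip3 (a joint): hinge angle (rad) of clip 3: 0 = flush shut, positive = its free edge stands up (starts 0.35 to 0.5: 7 to 10 mm up). Hinged on its edge nearer the domed end; moves stiffly (about 0.5 N at the free edge), stays where left, stops at -0.03 (free edge 0.6 mm below flush)
- hinge3 (a point): on the bar: the middle of the hinged edge of clip 3, level with the top face of a shut clip (26 mm above the bar's underside)
- seat3 (a point): on the bar: where the middle of the free edge of clip 3's top face lies when it is flush shut, 26 mm above the bar's underside; nothing fixed stands higher than 25.5 mm along the row (the lead-in block, from the dome to clip 1, is that high)
- clip4 (a joint): hinge angle (rad) of clip 4: 0 = flush shut, positive = its free edge stands up (starts 0.35 to 0.5: 7 to 10 mm up). Hinged on its edge nearer the domed end; moves stiffly (about 0.5 N at the free edge), stays where left, stops at -0.03 (free edge 0.6 mm below flush)
- hinge4 (a point): on the bar: the middle of the hinged edge of clip 4, level with the top face of a shut clip (26 mm above the bar's underside)
- seat4 (a point): on the bar: where the middle of the free edge of clip 4's top face lies when it is flush shut, 26 mm above the bar's underside; nothing fixed stands higher than 25.5 mm along the row (the lead-in block, from the dome to clip 1, is that high)
- clip5 (a joint): hinge angle (rad) of clip 5: 0 = flush shut, positive = its free edge stands up (starts 0.35 to 0.5: 7 to 10 mm up). Hinged on its edge nearer the domed end; moves stiffly (about 0.5 N at the free edge), stays where left, stops at -0.03 (free edge 0.6 mm below flush)
- hinge5 (a point): on the bar: the middle of the hinged edge of clip 5, level with the top face of a shut clip (26 mm above the bar's underside)
- seat5 (a point): on the bar: where the middle of the free edge of clip 5's top face lies when it is flush shut, 26 mm above the bar's underside; nothing fixed stands higher than 25.5 mm along the row (the lead-in block, from the dome to clip 1, is that high)
- clip6 (a joint): hinge angle (rad) of clip 6: 0 = flush shut, positive = its free edge stands up (starts 0.35 to 0.5: 7 to 10 mm up). Hinged on its edge nearer the domed end; moves stiffly (about 0.5 N at the free edge), stays where left, stops at -0.03 (free edge 0.6 mm below flush)
- hinge6 (a point): on the bar: the middle of the hinged edge of clip 6, level with the top face of a shut clip (26 mm above the bar's underside)
- seat6 (a point): on the bar: where the middle of the free edge of clip 6's top face lies when it is flush shut, 26 mm above the bar's underside; nothing fixed stands higher than 25.5 mm along the row (the lead-in block, from the dome to clip 1, is that high)
- eraser: pink and grey eraser, 19 x 48 x 11 mm, lying loose beside the tidy on its hollow side; origin centre of underside
- mint_tin: flat green tin, 48 x 64 x 16 mm, lying loose beside the tidy on its bulging side; origin centre of underside
- rubber_stamp: wooden rubber stamp with an upright knob handle, 28 x 64 x 69 mm, standing loose to the right of the tidy by the woven box; origin centre of underside
- woven_box: fixed: green woven box to the right of the tidy, 420 mm wide (along y), 305 mm deep, walls 205 mm high, its left wall at about y = 0; the files and frames in it stand up to about 350 mm above the desk: keep the arm above or clear of it

How it is judged:
On the way, in this order (a step that is already met when the one before it is completed fails the run):
1. the first clip is shut while the third to sixth stand open (value of joint clip1 below 0.085 rad and value of joint each of clip3, clip4, clip5, clip6 above 0.16 rad).
2. clips one to three are shut while the fifth and sixth stand open (value of joint each of clip1, clip2, clip3 below 0.085 rad and value of joint each of clip5, clip6 above 0.16 rad).
3. all six clips are shut (value of joint each of clip1, clip2, clip3, clip4, clip5, clip6 below 0.085 rad), for 0.1 s.
At the end, for the whole second after the job is handed in: All six clips are within 0.085 rad of flush (free edge under 2 mm up), the tidy stands flat, at rest and within 25 mm of where it was, and the things around it are within 20 mm of where they were (all of step 3 and distance of tidy from where it was at the start of the episode below 0.025 m and angle between tidy's own z axis and vertical below 0.05 rad and linear speed of tidy below 0.01 m/s and distance of each of eraser, mint_tin, rubber_stamp from where it was at the start of the episode below 0.02 m); the robot touches nothing.
It fails at once if a clip is shut while the one two places before it still stands open ((value of joint clip1 above 0.16 rad and value of joint clip3 below 0.085 rad) or (value of joint clip2 above 0.16 rad and value of joint clip4 below 0.085 rad) or (value of joint clip3 above 0.16 rad and value of joint clip5 below 0.085 rad) or (value of joint clip4 above 0.16 rad and value of joint clip6 below 0.085 rad)).
It fails at once if the fingers leave the row (grasp point over 120 mm above the tidy's underside) after the first clip is shut and before the last is (value of joint clip1 below 0.085 rad and value of joint clip6 above 0.16 rad and z of the grasp point in the frame of tidy above 0.12 m).
It fails at once if the tidy is lifted, tipped or shoved more than 25 mm (height (world z) of tidy above 0.012 m or angle between tidy's own z axis and vertical above 0.15 rad or distance of tidy from where it was at the start of the episode above 0.025 m).
It fails at once if the fingers press on the tidy with more than 80 N (contact force between the fingers and tidy above 80 N).
It fails at once if a thing around it is moved more than 20 mm or lifted (distance of any of eraser, mint_tin, rubber_stamp from where it was at the start of the episode above 0.02 m).
It also fails if it takes over 45 s, if anything falls off the work surface, if the arm or the gripper's body presses on something with over 40 N, if the wrist force passes 120 N, or if a joint passes its speed limit or range.

ROBOT

A 6-joint arm with a two-finger parallel gripper is mounted at the origin on the work surface; the furniture and walls round the work are solid. World frame = base frame: x ahead of the robot, y to its left, z up, the work surface at z = 0. Lengths are in m, angles in rad, forces in N, time in s.
With the tool pointing down it reaches from about 0.275 to 0.875 m from the base axis. Payload 12.5 kg.
Tool frame: the origin (TCP) lies at the very end of the fingers, on their centre line; the grasp point (between the pads) lies 19 mm behind it; z points along the fingers, y is the line along which they close (so a half turn about z gives the same grasp; the last joint's range is limited). The gripper opens to 85 mm and grips with 20 to 120 N. Pads are 22 mm wide; open, the fingers measure 114 mm over their backs; the gripper's body (76 mm by 85 mm) begins 54 mm behind the grasp point. The pads swing forward as they close: fully open they stand 13 mm farther back than shut.
Start: joints at [-0.085, 0.351, 1.652, -0, 1.139, -0.085], TCP at [0.55, 0, 0.231] pointing down, gripper open.
Joint ranges: [-2.75, 2.75], [-0.79, 2.1], [0.01, 2.65], [-1.57, 4.71], [0.07, 3.14], [-2.87, 2.87]. Speed limits (rad/s): [2.22, 2.22, 2.79, 3.14, 3.14, 3.14].

INTERFACE

Orientations are given as a 3x3 rotation matrix whose columns are the frame's x, y, z axes.
In Python, from bench import manip gives the robot as it stands. Calls block until the motion is done:
- manip.move_ptp(position, orientation): joint-space move of the TCP to a pose.
- manip.move_l(position, attitude=None, max_speed=0.15): straight line of the TCP; attitude=None keeps the orientation; max_speed is the mean speed in m/s.
- manip.move_j(angles): joint-space move.
- manip.set_gripper(opening, effort=None): opening from 0.0 (shut) to 1.0 (fully open); effort is the grip in N (None keeps the last); returns when the fingers have stopped.
- manip.dwell(seconds).
- manip.inverse_kinematics(position, orientation): joint angles nearest the present ones, or None.
- manip.grab_frame(name): name is "scene" or "side" or "wrist"; returns (picture, depth): 480x640x3 uint8, red, green, blue; 480x640 float32, m along the optical axis (not along the pixel's ray), 0 where there is no reading.
- manip.get_calibration(name): a dict with "camera_matrix" (3x3 intrinsics, pixels), "R" (3x3) and "t" (3): a world point X has camera coordinates R X + t. Camera axes: x right, y down, z forward; pixel columns grow to the right and rows downward; lengths in m; the calibration is good to about 2 mm. A picture is of the moment at which its call begins: read the wrist's pose just before it. get_calibration takes no time and is no camera call; for the wrist camera it gives the pose at the moment of the call.
A pose or a line that the arm cannot do raises manip.Unreachable and nothing moves.
- manip.sign_off(): hands the job in; it is judged then, once.
Trained networks look in the newest picture that a camera, given by its name, has taken for a name from the list of things; names that differ only in an ending like _2 or _b are one class to them, and where a whole thing is asked for, a point or a joint stands for the part that bears it (a point fixed in the world has none). Each returns a list of dicts, best first, with "confidence" (0 to 1); they miss things now and then, are a little off and sometimes report something else, mostly with a low value. They report only what shows in the picture. A call takes as long as a camera call.
- manip.look_for(camera, name): "at" ([x, y, z] in m, in world coordinates, good to about 4 mm: the middle of the surface that is visible of it).
Readings, each from a call of its own:
- manip.current_time(): time.
- manip.current_qpos(): joint angles.
- manip.current_joint_vel(): joint speeds.
- manip.current_joint_torque(): joint torques, N m.
- manip.current_ee_pos(): TCP position.
- manip.current_tcp_rot(): TCP orientation.
- manip.current_force(): force on the tool from outside, world axes, zero at the start.
- manip.current_ft_torque(): the same for the moment, N m.
- manip.current_grip_width(): opening from 0.0 (shut) to 1.0 (fully open).
- manip.current_grip_force(): force on a finger pad.
Only numpy, scipy, OpenCV 4.12 (cv2) and the standard library are available. Lean on these libraries where they do the work, as an engineer would, in place of code of your own. Each camera call takes 0.05 s, during which the arm holds its last target. There are 200 camera calls.

## Working session

There is one attempt and no reset: what is moved stays moved. The work goes in short steps, each a Python script; the robot and the scene stay as the last script left them, time stands still between calls to the robot, and variables do not carry over. Pictures are saved under pics/ and viewed, at most 10 in all, crops included, and the job is handed in when it is done.

```bash
mkdir -p pics; python3 - <<'E'
from bench import manip
import cv2,numpy as np
for c in ["scene","wrist"]:
    p,d=manip.grab_frame(c); cv2.imwrite(f"pics/{c}0.png",p[:,:,::-1]); np.savez(f"{c}0.npz",p=p,d=d,**manip.get_calibration(c))
    for n in ["tidy","clip1","hinge1","seat1","seat3","seat6","hinge6","eraser","mint_tin","rubber_stamp"]:
        r=manip.look_for(c,n); print(c,n,[(np.round(x["at"],4).tolist(),round(x["confidence"],2)) for x in r[:3]])
print(manip.current_time())
E
```

```text
scene tidy [([0.4731, 0.2569, 0.0184], 0.97)]
scene clip1 [([0.4713, 0.3135, 0.0357], 0.7), ([0.49, 0.2691, 0.0285], 0.57), ([0.4906, 0.2115, 0.0315], 0.54)]
scene hinge1 [([0.4714, 0.2497, 0.0232], 0.71)]
scene seat1 [([0.4744, 0.254, 0.0219], 0.85)]
scene seat3 [([0.4744, 0.254, 0.0219], 0.85)]
scene seat6 [([0.4744, 0.254, 0.0219], 0.85)]
scene hinge6 [([0.4714, 0.2497, 0.0232], 0.71)]
scene eraser [([0.4179, 0.2393, 0.0123], 0.51)]
scene mint_tin [([0.5629, 0.2509, 0.0189], 0.67)]
scene rubber_stamp [([0.435, 0.0645, 0.017], 0.59)]
wrist tidy [([0.4793, 0.1614, 0.0189], 0.59)]
wrist clip1 [([0.4875, 0.1782, 0.0263], 0.79)]
wrist hinge1 [([0.4813, 0.1594, 0.0191], 0.83)]
wrist seat1 [([0.4828, 0.1583, 0.0191], 0.83)]
wrist seat3 [([0.4828, 0.1583, 0.0191], 0.83)]
wrist seat6 [([0.4828, 0.1583, 0.0191], 0.83)]
wrist hinge6 [([0.4813, 0.1594, 0.0191], 0.83)]
wrist eraser []
wrist mint_tin []
wrist rubber_stamp [([0.4396, 0.0613, 0.0217], 0.62), ([0.4887, 0.1797, 0.0293], 0.19)]
1.1
```

View pics/scene0.png

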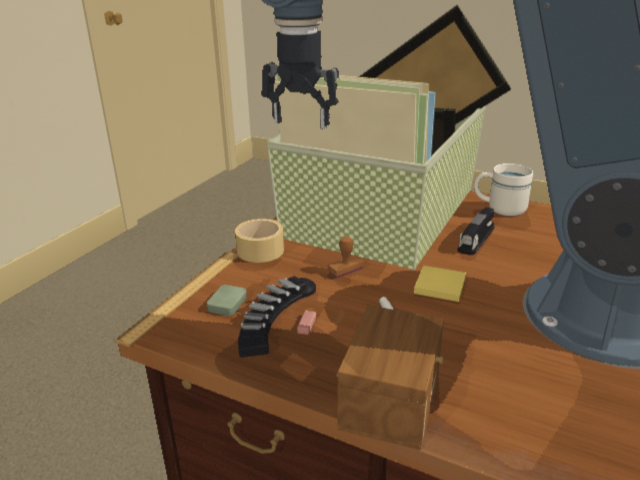

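View pics/wrist0.png

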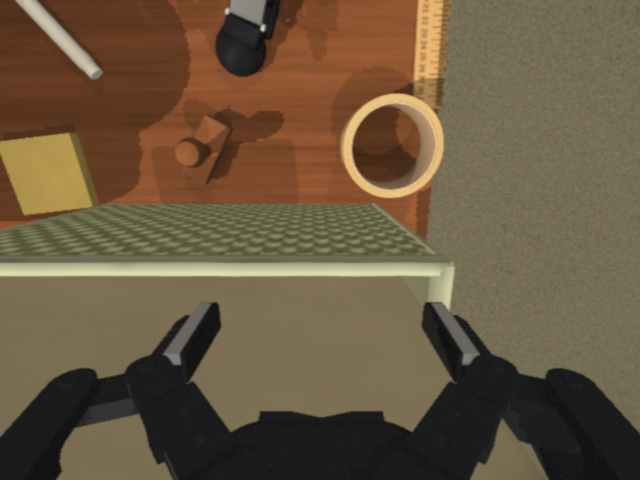

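```bash
python3 - <<'E'
from bench import manip
import cv2,numpy as np
R=manip.current_tcp_rot(); print(R.round(3).tolist())
manip.move_l([0.50,0.06,0.32],max_speed=0.25)
manip.move_l([0.48,0.18,0.32],max_speed=0.25)
manip.set_gripper(0.0)
c="wrist"
cal=manip.get_calibration(c);p,d=manip.grab_frame(c); cv2.imwrite(f"pics/w1.png",p[:,:,::-1]); np.savez("w1.npz",p=p,d=d,**cal)
for n in ["tidy","clip1","clip2"]:
    r=manip.look_for(c,n); print(c,n,[(np.round(x["at"],4).tolist(),round(x["confidence"],2)) for x in r[:8]])
print(manip.current_time(),manip.current_ee_pos(),manip.current_qpos())
print(cal)
E
```

```text
[[-0.0, 1.0, 0.0], [1.0, 0.0, -0.0], [-0.0, 0.0, -1.0]]
wrist tidy [([0.4789, 0.2553, 0.0211], 0.75)]
wrist clip1 [([0.491, 0.2032, 0.0294], 0.93), ([0.4911, 0.2583, 0.0305], 0.84), ([0.4752, 0.3099, 0.0301], 0.83), ([0.4838, 0.1823, 0.0285], 0.81), ([0.4922, 0.2315, 0.0317], 0.76), ([0.4177, 0.2353, 0.0122], 0.72), ([0.4875, 0.2831, 0.0326], 0.62)]
wrist clip2 [([0.491, 0.2032, 0.0294], 0.93), ([0.4911, 0.2583, 0.0305], 0.84), ([0.4752, 0.3099, 0.0301], 0.83), ([0.4838, 0.1823, 0.0285], 0.81), ([0.4922, 0.2315, 0.0317], 0.76), ([0.4177, 0.2353, 0.0122], 0.72), ([0.4875, 0.2831, 0.0326], 0.62)]
3.325 [0.47999192 0.18003035 0.31999595] [2.67999490e-01 2.01787690e-01 1.62739681e+00 1.91394445e-06
 1.31241501e+00 2.67911814e-01]
{'camera_matrix': array([[345.36778572,   0.        , 320.96952476],
       [  0.        , 345.36778572, 239.48089275],
       [  0.        ,   0.        ,   1.        ]]), 'R': array([[ 9.99999903e-01,  4.39182089e-04, -2.97972124e-05],
       [ 4.27626841e-04, -9.53169697e-01,  3.02435690e-01],
       [ 1.04422538e-04, -3.02435673e-01, -9.53169792e-01]]), 't': array([-0.47895126,  0.10490571,  0.518751  ])}
```

View pics/w1.png

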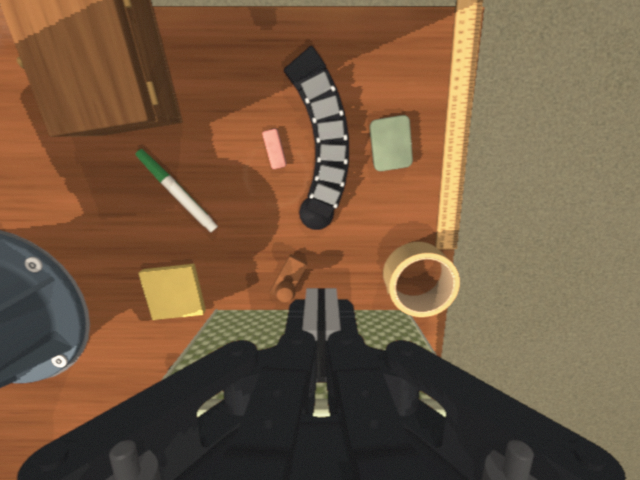

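```bash
cat > fit.py <<'E'
import numpy as np,cv2
from scipy.optimize import least_squares
def fit(f="w1.npz"):
    D=np.load(f);p,d,K,R,t=(D[k] for k in("p","d","camera_matrix","R","t"))
    v,u=np.mgrid[:480,:640]
    X=np.stack([(u-K[0,2])/K[0,0]*d,(v-K[1,2])/K[1,1]*d,d],-1)
    W=(X-t)@R
    hsv=cv2.cvtColor(p,cv2.COLOR_RGB2HSV)
    m=(hsv[...,1]<60)&(hsv[...,2]>90)&(W[...,2]>.018)&(W[...,2]<.05)&(abs(W[...,0]-.48)<.05)&(abs(W[...,1]-.25)<.11)
    m=cv2.morphologyEx(m.astype(np.uint8),cv2.MORPH_OPEN,np.ones((3,3)))
    n,l,st,_=cv2.connectedComponentsWithStats(m)
    S=np.array([W[l==i].mean(0) for i in range(1,n) if st[i,4]>60]);S=S[np.argsort(S[:,1])]
    N=np.array([[.4838,.1823],[.491,.2032],[.4922,.2315],[.4911,.2583],[.4875,.2831],[.4752,.3099]])
    P=S[:,:2] if len(S)==6 else N
    k=np.arange(6)-2.5
    g=lambda q:q[:2]+.16*np.c_[np.cos(q[2]+k*.1625),np.sin(q[2]+k*.1625)]
    r=least_squares(lambda q:(g(q)-P).ravel(),[.33,.245,0])
    return r.x,S,N,np.abs(r.fun).max()
if __name__=="__main__":
    q,S,N,e=fit();print(S.round(4),q,e)
E
python3 fit.py
```

```text
[[0.4844 0.1795 0.0298]
 [0.4902 0.2043 0.0306]
 [0.4919 0.2305 0.0305]
 [0.4897 0.2564 0.0296]
 [0.4832 0.2815 0.0298]
 [0.4729 0.3051 0.0303]] [0.33212158 0.22891367 0.09089167] 0.00027504333540123715
```

```bash
python3 - <<'E'
from bench import manip
import numpy as np, cv2
from fit import fit
q=fit()[0]
def pose(s,z):  # s: arc length from clip1 centre
    a=q[2]-2.5*.1625+s/.16
    t=np.array([-np.sin(a),np.cos(a)])
    return [*(q[:2]+.16*np.array([np.cos(a),np.sin(a)])),z],np.array([[t[0],t[1],0],[t[1],-t[0],0],[0,0,-1]])
def rep(s): print(round(s,3),manip.current_time(),manip.current_ee_pos().round(4),manip.current_force().round(1))
s=-.025
manip.move_ptp(*pose(s,.10)); rep(s)
P,A=pose(s,.034); manip.move_l(P,A,max_speed=.08); rep(s)
z=.0264
manip.move_l(pose(s,z)[0],max_speed=.02); rep(s)
if abs(manip.current_force()[2])>20: raise SystemExit("hard")
while s<.148:
    s=min(s+.0065,.148)
    P,A=pose(s,z); manip.move_l(P,A,max_speed=.03); rep(s)
    f=np.linalg.norm(manip.current_force())
    if f>35: manip.move_l(pose(s,z+.002)[0]); print("high force");break
    if f>15: z+=.0003
E
```

```text
-0.025 4.2167 [0.4757 0.1565 0.1011] [ 0.4 -1.3  0.2]
-0.025 5.1917 [0.475  0.1563 0.0344] [ 0.2  0.4 -0.1]
-0.025 5.725 [0.4746 0.1562 0.0263] [-0.2 -0.7  0.2]
-0.019 6.0917 [0.4776 0.1623 0.0264] [-0.1  0.8 -0.7]
-0.012 6.4583 [0.4803 0.1683 0.0265] [-0.4  1.6  1.3]
-0.006 6.825 [0.4826 0.1744 0.0264] [-0.6  0.9  1.1]
0.001 7.1917 [0.4846 0.1804 0.0263] [0.2 0.8 1.2]
0.007 7.5583 [0.4864 0.1866 0.0264] [-0.9 -0.5 -0.3]
0.014 7.925 [0.4882 0.1931 0.0265] [-0.1  0.6  1.3]
0.02 8.2917 [0.4894 0.1994 0.0264] [-0.5  1.   0.7]
0.027 8.6583 [0.4904 0.2057 0.0264] [-0.4  0.5  1. ]
0.033 9.025 [0.4912 0.2121 0.0264] [-0.6 -0.7 -0.4]
0.04 9.3917 [0.4919 0.2188 0.0265] [0.4 1.  0.7]
0.046 9.7583 [0.4921 0.2252 0.0264] [0.  0.9 0.9]
0.053 10.125 [0.4921 0.2317 0.0264] [-0.8  2.   0. ]
0.059 10.4917 [0.4918 0.2381 0.0264] [-0.2  0.1  0.3]
0.066 10.8583 [0.4915 0.2448 0.0265] [-0.4  1.6  1.8]
0.072 11.225 [0.4906 0.2511 0.0264] [0.7 1.1 1.6]
0.079 11.5917 [0.4895 0.2575 0.0264] [-0.5  0.5  0.4]
0.086 11.9583 [0.4882 0.2638 0.0263] [0.1 0.6 1. ]
0.092 12.325 [0.4868 0.2703 0.0265] [-0.6 -0.2  1.1]
0.099 12.6917 [0.4848 0.2765 0.0264] [-0.8 -0.1  1.3]
0.105 13.0583 [0.4828 0.2826 0.0264] [0.7 0.2 0.4]
0.112 13.425 [0.4805 0.2887 0.0264] [ 0.3 -0.1  0.9]
0.118 13.7917 [0.478  0.2948 0.0265] [-0.6  1.3  2.3]
0.125 14.1583 [0.4751 0.3006 0.0263] [-0.2  0.3  0.6]
0.131 14.525 [0.4721 0.3063 0.0263] [ 0.7 -0.   0.9]
0.138 14.8917 [0.4689 0.3119 0.0264] [-0.9 -0.4  0.5]
0.144 15.2583 [0.4654 0.3174 0.0264] [ 0.1  0.  -0.3]
0.148 15.5417 [0.4632 0.3206 0.0264] [ 0.  -0.1  0. ]
```

```bash
python3 - <<'E'
from bench import manip
import numpy as np, cv2
P=manip.current_ee_pos()
manip.move_l([P[0],P[1],.09])
manip.move_l([.48,.16,.095],np.array([[0,1,0],[1,0,0],[0,0,-1.]]))
cal=manip.get_calibration("wrist");p,d=manip.grab_frame("wrist"); np.savez("w2.npz",p=p,d=d,**cal)
p2,_=manip.grab_frame("side")
cv2.imwrite("pics/w2.png",p[:,:,::-1]);cv2.imwrite("pics/s2.png",p2[:,:,::-1])
from fit import fit
r=fit("w2.npz");print(r[0],r[1].round(4),r[3])
print(manip.current_time(),manip.current_ee_pos())
E
```

```text
[0.33244201 0.2239949  0.1205045 ] [[0.4848 0.1804 0.026 ]
 [0.4907 0.2055 0.026 ]
 [0.4926 0.2313 0.0261]
 [0.4899 0.2572 0.0261]
 [0.4835 0.2822 0.026 ]
 [0.4699 0.2982 0.0258]] 0.006204804956517929
17.4417 [0.4798941  0.16062508 0.09494241]
```

View pics/w2.png

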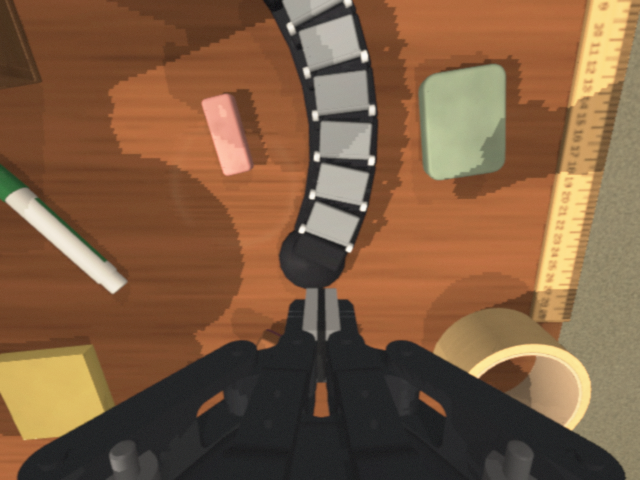

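The clips, from (333,222) up to the cut-off sixth at (315,8), all lie flat at 26 mm. I'll lift clear and check the sixth in full.

```bash
python3 - <<'E'
from bench import manip
import numpy as np
manip.move_l([.48,.18,.32],max_speed=.2)
manip.dwell(.3)
cal=manip.get_calibration("wrist");p,d=manip.grab_frame("wrist"); np.savez("w3.npz",p=p,d=d,**cal)
from fit import fit
r=fit("w3.npz");print(r[0],r[1].round(4),r[3])
if len(r[1])==6 and r[1][:,2].max()<.0275 and r[3]<.003: print("sign",manip.sign_off())
print(manip.current_time())
E
```

```text
[0.33314802 0.23586627 0.05753671] [[0.4848 0.1802 0.0258]
 [0.4913 0.2186 0.0259]
 [0.4898 0.2571 0.0259]
 [0.4832 0.2822 0.0258]
 [0.4724 0.306  0.026 ]] 0.0030440310858413644
19.075
```

Two clips (2 and 3) merged into one blob; every height, clip 6 included, is 26 mm, so all are shut and the tidy has not moved.

```bash
python3 -c "
from bench import manip
print(manip.sign_off())"
```

```text
the job is handed in; nothing more can be done
None
```

I pressed all six clips shut in order from the domed end, lifted the fingers clear, and handed the job in at about 19 s; the last pictures show every clip at 26 mm and the tidy within about 1 mm of where it was, but the judge gave no verdict.

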